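# Slide the graphite mould under the bead press and try the plunger

## Robot

A 6-joint arm with a two-finger parallel gripper is mounted at the origin on the work surface. World frame = base frame: x ahead of the robot, y to its left, z up, the work surface at z = 0. Lengths are in m, angles in rad, forces in N, time in s.
With the tool pointing down it reaches from about 0.3 to 0.875 m from the base axis. Payload 6.4 kg.
Tool frame: the origin (TCP) lies on the centre line of the jaws, within the pads' length; the fingertips stand 25 mm ahead of it and the grasp point (between the pads) lies 6 mm ahead of it (ctrl.tips_ahead is the z of the fingertips in the tool frame, in m); z points along the fingers, x is the direction in which the jaws open and shut, and the axes are right-handed (so a half turn about z gives the same grasp; the last joint's range is limited). The gripper opens to 85 mm and grips with 20 to 120 N. Pads are 22 mm wide; open, the fingers measure 114 mm over their backs; the gripper's body (76 mm by 85 mm) begins 54 mm behind the grasp point. The pads swing forward as they close: fully open they stand 13 mm farther back than shut.
Start: joints at [-1.393, 0.181, 1.607, -0, 1.354, -0.206], TCP at [0.215, -0.533, 0.256] pointing down, gripper open.
Joint ranges: [-2.99, 2.99], [-0.89, 2.07], [0.3, 2.58], [-1.14, 4.28], [0, 2.63], [-3.12, 3.12]. Speed limits (rad/s): [2.57, 2.57, 3.01, 3.14, 3.14, 3.14].

## Interface

Orientations are given as a unit quaternion [w, x, y, z].
In Python, from bench import ctrl gives the robot as it stands.
- The arm moves only by the shell command python3 -m pendant 'ROWS'. ROWS is JSON, a list that holds one entry, the list of rows, each a list of 7 numbers: the shift along the tool's x, y, z in m, then the turn, a rotation vector about the tool's x, y, z in rad, then the closure, from -1 (fully open) to 1 (shut). A call has 1 to 10 rows; each row shifts and turns the commanded pose from where the row before left it, along the tool's axes as they then stand; what a row does not reach is not made up. A row lasts 1/10 s, in which the tool goes at most 50 mm and 8.59 degrees, less where a joint would pass 70% of its speed; a pose out of reach is approached as far as the arm can. A call with a gripper value outside its range is refused whole. The fingers move at their own pace and stop on an object; the grip force is fixed at half the most. Time passes only in rows, so rows that do not move let the fingers close. It gives the time, the measured TCP pose, the force and the opening at its end, in the units of the state.
- ctrl.get_obs(): the state, without advancing time (a new reading comes with each control period).
- ctrl.camera(name): name is "scene" or "top" or "wrist"; returns (picture, depth): 400x640x3 uint8, red, green, blue; 400x640 float32, m along the optical axis (not along the pixel's ray), 0 where there is no reading.
- ctrl.calibration(name): a dict with "fov_y" (degrees; the focal length in pixels is half the picture's height over the tangent of half this angle, whatever the lens; pixels are square), "cx", "cy" (the principal point, pixels), "camera_from_world" (4x4, takes a point from world to camera coordinates). Camera axes: x right, y down, z forward; pixel columns grow to the right and rows downward; lengths in m; the calibration is good to about 2 mm. A picture is of the moment at which its call begins: read the wrist's pose just before it. calibration takes no time and is no camera call; for the wrist camera it gives the pose at the moment of the call.
- ctrl.hand_in(): hands the job in, once; it reports no verdict.
The state is a dict: "time_s": time; "q": joint angles; "dq": joint speeds; "joint_efforts": joint torques, N m; "eef_pos": TCP position; "eef_rot": TCP orientation; "wrist_force": force on the tool from outside, world axes, zero at the start; "torque": the same for the moment, N m; "opening": opening from 0.0 (shut) to 1.0 (fully open).
Only numpy, scipy, OpenCV 4.12 (cv2) and the standard library are available. Lean on these libraries where they do the work, as an engineer would, in place of code of your own. Each camera call takes 0.05 s, during which the arm holds its last target.

## Task

Push the flat graphite mould plate along the bench, lengthwise, under the low brass bridge of the bead press from its open side until it is fully home and square against the back stop; never pick it up or tip it. Then press the red plunger knob right down, so that the plunger enters the mould's pocket, let it spring back up and leave everything clear. Do not press the plunger before the mould is home, and do not disturb the white tub, the bead dish or the paddle.

Things in the scene. Friction and masses are not known exactly. Their poses are not given: they have to be found in the camera images.
- press: Brass bead press, bolted down. Origin: on the bench below the middle of the bridge, on the plunger's axis; its x points INTO the press (mouth to back stop), z up. Bridge 40 mm deep (x), 98 mm wide (y), underside 20 mm, top 32 mm above the bench, on two legs 16 mm thick; channel between them 66 mm wide, floored by the bench itself. The mouth faces the robot's left (world +y) within 15 degrees.
- mouth (a point): Middle of the press's open mouth, on the bench at press x = -20 mm, y = 0. Two lead-in wings 12 mm high flare forward from its sides to 82 mm apart at press x = -34 mm. Nothing else but the mould stands in front of it.
- stop (a point): Middle of the face of the back stop, on the bench at press x = +55 mm, y = 0: a brass cross bar 12 mm high, joined to the legs by rails 12 mm high which carry on the 66 mm wide channel behind the bridge.
- mould: Loose flat black graphite plate, 110 (its x) x 56 (y) x 16 mm, 0.14 to 0.28 kg, lying before the mouth within 25 mm of the press's centre line, up to 20 degrees askew. Origin: centre of its underside. Round pocket 27 mm wide, 10 mm deep mid-top. Either end may lead. When home its origin is on the press's origin, x axes parallel, the rear end sticking out to press x = -55 mm. Slides with under 3 N.
- plunger (a joint): Travel of the press's vertical plunger in m: 0 up (at rest), 0.013 fully down. A spring lifts it again; it starts to move at about 2 N and is fully down at about 6 N. Its 12 mm thick tip is then 9 mm above the bench, inside the pocket of a mould that is home; it strikes the mould's top if the pocket is not below it.
- knob_top (a point): Centre of the top of the red mushroom knob of the plunger, 34 mm in diameter, 62 mm above the bench at rest; it goes down with the plunger.
- tub: White plastic screw-top tub, 60 mm in diameter, 62 mm high, standing loose beside the press, on its +y side. Origin: centre of its underside. Leave alone.
- dish: Small purple open dish of beads, 68 mm in diameter, 22 mm high, standing loose beside the press, on its -y side. Origin: centre of its underside. Leave alone.
- paddle: Small graphite paddle with a wooden handle lying loose behind the press, across it, 200 mm long, 45 mm wide, 16 mm high. Origin: on the bench under the joint of blade and handle stem; the blade points along its x. Leave alone.
Not all that is in view belongs to the job. What is shaped like the mould but pink or turquoise is not meant.

How it is judged:
On the way, in this order (a step that is already met when the one before it is completed fails the run):
1. the mould is home under the bridge, against the back stop, flat and at rest (x of mould in the frame of press between -0.004 and 0.004 m and y of mould in the frame of press between -0.0065 and 0.0065 m and angle between the x axis of mould and the x axis of press, either way round below 0.08 rad and height (world z) of mould below 0.003 m and angle between mould's own z axis and vertical below 0.06 rad and linear speed of mould below 0.02 m/s and value of joint plunger below 0.004 m), for 0.2 s.
2. the plunger is pressed fully down into the mould's pocket (x of mould in the frame of press between -0.004 and 0.004 m and y of mould in the frame of press between -0.0065 and 0.0065 m and angle between the x axis of mould and the x axis of press, either way round below 0.08 rad and height (world z) of mould below 0.003 m and angle between mould's own z axis and vertical below 0.06 rad and value of joint plunger above 0.0115 m), for 0.1 s.
At the end, for the whole second after the job is handed in: The mould lies flat, home against the back stop (its origin within 4 mm of the press's along the channel and 6.5 mm across it, square within 0.08 rad), at rest, with the plunger up again (under 3 mm); tub, dish and paddle are within 10 mm of where they were (x of mould in the frame of press between -0.004 and 0.004 m and y of mould in the frame of press between -0.0065 and 0.0065 m and angle between the x axis of mould and the x axis of press, either way round below 0.08 rad and height (world z) of mould below 0.003 m and angle between mould's own z axis and vertical below 0.06 rad and linear speed of mould below 0.01 m/s and value of joint plunger below 0.003 m and distance of each of tub, dish, paddle from where it was at the start of the episode below 0.01 m); the robot touches nothing.
It fails at once if the mould is lifted off the bench (height (world z) of mould above 0.005 m).
It fails at once if the mould is tipped (angle between mould's own z axis and vertical above 0.1 rad).
It fails at once if the plunger is pressed while the mould is not home (value of joint plunger above 0.004 m and not (x of mould in the frame of press between -0.004 and 0.004 m and y of mould in the frame of press between -0.0065 and 0.0065 m and angle between the x axis of mould and the x axis of press, either way round below 0.08 rad and height (world z) of mould below 0.003 m and angle between mould's own z axis and vertical below 0.06 rad)).
It fails at once if the tub, the dish or the paddle is disturbed (moved 10 mm or tipped) (distance of any of tub, dish, paddle from where it was at the start of the episode above 0.01 m or angle between any of tub, dish, paddle's own z axis and vertical above 0.3 rad).
It also fails if it takes over 72 s, if anything falls off the work surface, if the arm or the gripper's body presses on something with over 40 N, if the wrist force passes 120 N, or if a joint passes its speed limit or range.

## Working session

There is one attempt and no reset: what is moved stays moved. The work goes in short steps, Python scripts to look and compute and a shell command to move; the robot and the scene stay as the last step left them, time stands still between calls to the robot, and variables do not carry over. Pictures are saved under pics/ and viewed, and the job is handed in when it is done.

```bash
mkdir -p pics; ls; python3 - <<'E'
from bench import ctrl
import cv2
print(ctrl.get_obs())
for n in("scene","top"):
    im,d=ctrl.camera(n); cv2.imwrite(f"pics/{n}0.png",im[:,:,::-1]); c=ctrl.calibration(n); print(n,c)
    import numpy as np; np.save(f"{n}0.npy",d)
E
```

```text
pics
{'time_s': 0.0, 'q': array([-1.39333067e+00,  1.81507548e-01,  1.60800052e+00,  6.20428653e-05,
        1.35377710e+00, -2.06290417e-01]), 'dq': array([-0.00230866,  0.00257373, -0.00076064,  0.00129664,  0.00214778,
       -0.00210383]), 'joint_efforts': array([ 1.72051959e-04, -4.44866395e+01, -3.51341414e+01, -3.10907681e-04,
        9.14968899e-03, -1.98630130e-05]), 'eef_pos': array([ 0.21523257, -0.53266521,  0.25540656]), 'eef_rot': array([-6.28062082e-04,  8.28973026e-01, -5.59287945e-01, -5.67984690e-04]), 'wrist_force': array([ 0.21803603, -0.11124182,  0.08405256]), 'torque': array([ 0.00962915, -0.01009325,  0.02685002]), 'opening': 0.9991301933507477}
scene {'fov_y': 44.31597279637263, 'cx': 321.34623609643813, 'cy': 196.20515753641763, 'camera_from_world': array([[ 0.71670482,  0.69694202, -0.02461762, -0.43151945],
       [ 0.36855485, -0.40850136, -0.8350413 , -0.15902708],
       [-0.5920317 ,  0.58940518, -0.54963625,  1.4127839 ],
       [ 0.        ,  0.        ,  0.        ,  1.        ]])}
top {'fov_y': 54.548786882802474, 'cx': 319.2757052488409, 'cy': 195.71169202364518, 'camera_from_world': array([[ 0.01291891, -0.99975821,  0.01779378,  0.00747196],
       [-0.98895855, -0.01540261, -0.1473898 ,  0.58891363],
       [ 0.14762823, -0.01569319, -0.98891841,  0.77526802],
       [ 0.        ,  0.        ,  0.        ,  1.        ]])}
```

View pics/scene0.png

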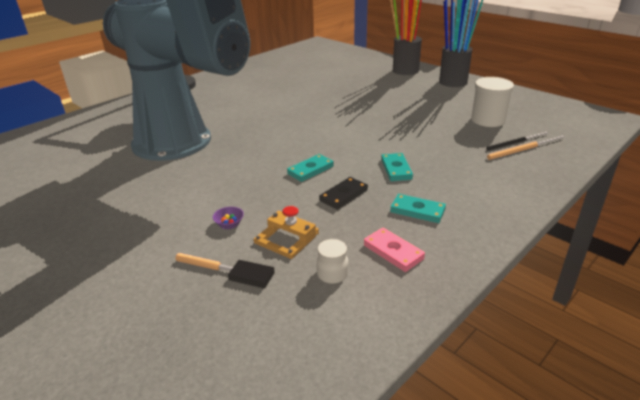

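View pics/top0.png

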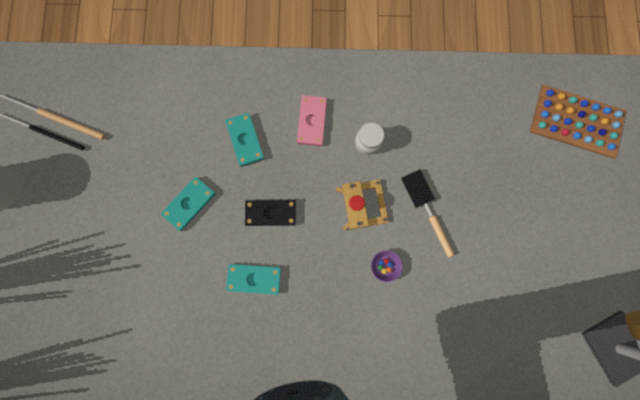

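The top view shows the black mould at (270,212). The press is at (362,204) with its knob at (357,203) and its mouth facing left. Lookalikes for the mould are turquoise (189,203), (245,138), (253,279) and pink (312,120). The paddle blade, also black, is at (418,188). The black plate with the pocket, in front of the mouth, is the one I want. Next is a close crop and measurements.

```bash
cat > h.py <<'E'
import numpy as np, cv2
from bench import ctrl
def ray(n,uv,z,c=None,h=400):
    c=c or ctrl.calibration(n); f=h/2/np.tan(np.radians(c["fov_y"])/2)
    T=np.linalg.inv(c["camera_from_world"]); uv=np.atleast_2d(uv).astype(float)
    d=np.c_[(uv[:,0]-c["cx"])/f,(uv[:,1]-c["cy"])/f,np.ones(len(uv))]@T[:3,:3].T
    o=T[:3,3]; return o+d*((z-o[2])/d[:,2])[:,None]
def proj(n,P,c=None,h=400):
    c=c or ctrl.calibration(n); f=h/2/np.tan(np.radians(c["fov_y"])/2)
    P=np.atleast_2d(P); q=P@c["camera_from_world"][:3,:3].T+c["camera_from_world"][:3,3]
    return np.c_[q[:,0]/q[:,2]*f+c["cx"],q[:,1]/q[:,2]*f+c["cy"]]
E
python3 - <<'E'
from h import *
im=cv2.imread("pics/top0.png"); d=np.load("top0.npy")
cr=cv2.resize(im[160:290,230:470],None,fx=3.3,fy=3.3,interpolation=cv2.INTER_CUBIC); cv2.imwrite("pics/crop0.png",cr)
# mould
m=(im.max(2)<60).astype(np.uint8); m[:,:236]=0;m[:,305:]=0;m[:190]=0;m[235:]=0
m=cv2.morphologyEx(m,cv2.MORPH_CLOSE,np.ones((5,5)))
cs=max(cv2.findContours(m,0,2)[0],key=cv2.contourArea)
W=ray("top",cs[:,0],0.016)[:,:2]
r=cv2.minAreaRect((W*1000).astype(np.float32)); print("mould",r,cv2.boxPoints(r))
# full point cloud
c=ctrl.calibration("top"); f=200/np.tan(np.radians(c["fov_y"])/2)
v,u=np.mgrid[:400,:640]; q=np.stack([(u-c["cx"])/f*d,(v-c["cy"])/f*d,d],-1)
T=np.linalg.inv(c["camera_from_world"]); P=q@T[:3,:3].T+T[:3,3]
hsv=cv2.cvtColor(im,cv2.COLOR_BGR2HSV)
red=((hsv[...,0]<6)|(hsv[...,0]>174))&(hsv[...,1]>170)&(u>340)&(u<375)&(v>190)&(v<220)
print("red",red.sum(),P[red].mean(0),ray("top",[u[red].mean(),v[red].mean()],0.062))
br=(u>335)&(u<392)&(v>172)&(v<235)&(hsv[...,1]>90)&~red
for lo,hi in((.028,.036),(.006,.016)):
    s=br&(P[...,2]>lo)&(P[...,2]<hi); rr=cv2.minAreaRect((P[s][:,:2]*1000).astype(np.float32)); print(lo,s.sum(),rr,cv2.boxPoints(rr).tolist())
for nm,(x,y),z in(("tub",(370,138),.062),("dish",(387,266),.022)): print(nm,ray("top",(x,y),z))
E
```

```text
mould ((555.6552124023438, 121.60691833496094), (52.24813461303711, 108.42570495605469), 0.8807713389396667) [[528.70087 175.4118 ]
 [530.3676   66.99889]
 [582.60956  67.80203]
 [580.9428  176.21494]]
red 166 [ 0.57273132 -0.06018272  0.06221902] [[ 0.57275139 -0.06020874  0.062     ]]
0.028 605 ((573.3482666015625, -61.21675491333008), (97.08297729492188, 40.110084533691406), 10.844765663146973) [[521.900390625, -50.65290069580078], [529.447021484375, -90.04664611816406], [624.796142578125, -71.78060913085938], [617.24951171875, -32.386863708496094]]
0.006 497 ((576.4708251953125, -78.44398498535156), (97.11890411376953, 100.33186340332031), 10.824149131774902) [[519.3544311523438, -38.289833068847656], [538.1962280273438, -136.83660888671875], [633.5872192382812, -118.59813690185547], [614.7454223632812, -20.051361083984375]]
tub [[ 0.71104838 -0.08952721  0.062     ]]
dish [[ 0.44379831 -0.12977946  0.022     ]]
```

View pics/crop0.png

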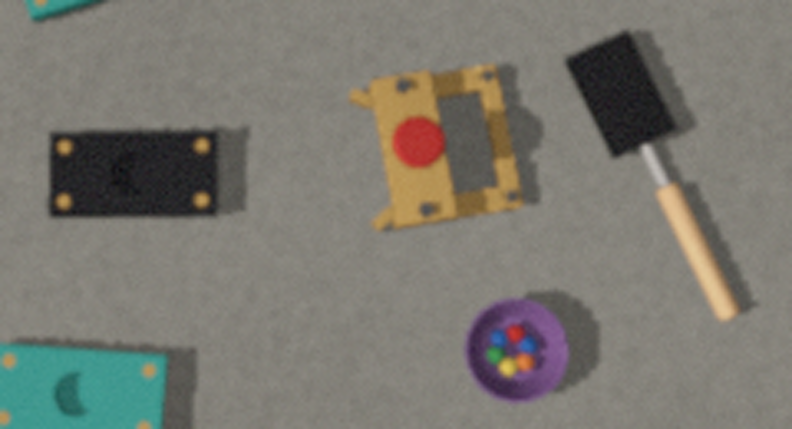

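The crop confirms the black plate with its round pocket as the mould, and the press mouth faces it. The press fits its known sizes: a 97x40 mm bridge at 30 mm, knob at 62 mm, yaw about -79.2°. The mould sits at about (-182, +17) mm in the press frame, roughly 10° askew. My plan is to part the fingers and push its rear end with two contact points. First I'll turn and travel while high.

```bash
python3 -c "
from bench import ctrl;print(ctrl.tips_ahead)"; python3 -m pendant '[[[0,0,0,0,0,-0.15,0.05],[0,0,0,0,0,-0.15,0.05],[0,0,0,0,0,-0.15,0.05],[0,0,0,0,0,-0.15,0.05],[0,0,0,0,0,-0.15,0.05],[0,0,0,0,0,-0.15,0.05],[0,0,0,0,0,-0.15,0.05],[0,0,0,0,0,-0.15,0.05]]]'
```

```text
0.025
time_s: 0.9
eef_pos: [0.2152, -0.5329, 0.2557]
eef_rot: [-0.001, 1.0, 0.01, -0.0]
wrist_force: [-0.3, 0.8, -0.3]
opening: 0.477
```

```bash
python3 -m pendant '[[[0.017,-0.037,0,0,0,0,0.05],[0.017,-0.037,0,0,0,0,0.05],[0.017,-0.037,0,0,0,0,0.05],[0.017,-0.037,0,0,0,0,0.05],[0.017,-0.037,0,0,0,0,0.05],[0.017,-0.037,0,0,0,0,0.05],[0.017,-0.037,0,0,0,0,0.05],[0.017,-0.037,0,0,0,0,0.05],[0.017,-0.037,0,0,0,0,0.05],[0.017,-0.037,0,0,0,0,0.05]]]' && python3 -m pendant '[[[0.017,-0.037,0,0,0,0,0.05],[0.017,-0.037,0,0,0,0,0.05],[0.017,-0.037,0,0,0,0,0.05],[0.017,-0.037,0,0,0,0,0.05],[0.017,-0.037,0,0,0,0,0.05],[0.017,-0.037,0,0,0,0,0.05],[0.017,-0.037,0,0,0,0,0.05],[0.017,-0.037,0,0,0,0,0.05],[0.017,-0.037,0,0,0,0,0.05],[0.017,-0.037,0,0,0,0,0.05]]]'
python3 - <<'E'
from h import *
im,d=ctrl.camera("wrist"); cv2.imwrite("pics/w1.png",im[:,:,::-1]); print(ctrl.get_obs()["eef_pos"])
c=ctrl.calibration("wrist")
import pickle; pickle.dump((im,d,c),open("w1.pkl","wb"))
print(proj("wrist",[[.573,-.0605,.062],[.5557,.1216,.016]],c))
E
```

```text
time_s: 1.9
eef_pos: [0.3807, -0.1593, 0.2561]
eef_rot: [-0.0, 1.0, 0.006, 0.0]
wrist_force: [0.9, 0.4, 0.4]
opening: 0.474
time_s: 2.9
eef_pos: [0.5458, 0.2129, 0.2558]
eef_rot: [0.0, 1.0, 0.007, -0.0]
wrist_force: [-0.3, -1.7, 1.0]
opening: 0.476
[0.54720929 0.21754225 0.25562424]
[[341.37140091 403.77555736]
 [329.43832344 250.72147546]]
```

View pics/w1.png

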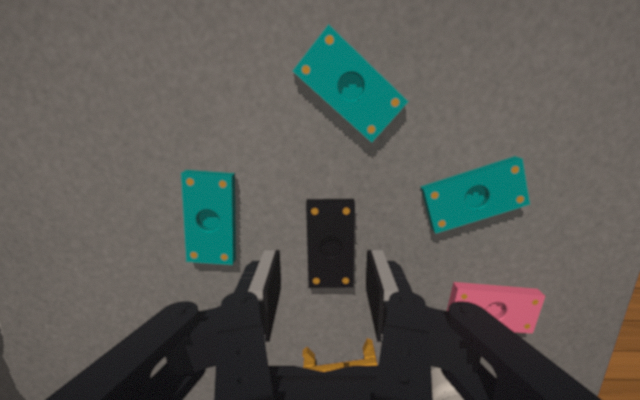

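The wrist view shows the mould at columns 307–355, rows 199–287, with the press wings at the bottom (305–375, 355). I'll refine its pose from the wrist image.

```bash
cat >> h.py <<'E'
O=np.array([.573,-.0605]); A=np.radians(-79.15)
def topress(p):
    X=np.array([np.cos(A),np.sin(A)]); Y=np.array([-X[1],X[0]])
    d=np.atleast_2d(p)[:,:2]-O; return np.c_[d@X,d@Y]
def toworld(p):
    X=np.array([np.cos(A),np.sin(A)]); Y=np.array([-X[1],X[0]])
    p=np.atleast_2d(p); return O+p[:,:1]*X+p[:,1:2]*Y
E
python3 - <<'E'
from h import *
import pickle
im,d,c=pickle.load(open("w1.pkl","rb"))
m=(im.max(2)<62).astype(np.uint8); m[:,:290]=0;m[:,362:]=0;m[:185]=0;m[300:]=0
m=cv2.morphologyEx(m,cv2.MORPH_CLOSE,np.ones((13,13)))
m=cv2.morphologyEx(m,cv2.MORPH_OPEN,np.ones((13,13)))
cs=max(cv2.findContours(m,0,2)[0],key=cv2.contourArea)
W=ray("wrist",cs[:,0],0.016,c)[:,:2]
r=cv2.minAreaRect((W*1000).astype(np.float32)); print(r,cv2.boxPoints(r).tolist(), topress(np.array(r[0])/1000))
print(cv2.boundingRect(cs))
E
```

```text
((557.1250610351562, 128.52703857421875), (55.891475677490234, 114.82504272460938), 1.4641095399856567) [[527.7215576171875, 185.206787109375], [530.6553955078125, 70.41921997070312], [586.528564453125, 71.8472900390625], [583.5947265625, 186.63485717773438]] [[-0.18863614  0.01999101]]
(307, 199, 48, 90)
```

```bash
python3 -m pendant '[[[0.005,0.002,0.025,0,0,0,0.05],[0.003,0.001,0.025,0,0,0,0.05],[0,0,0.025,0,0,0,0.05],[0,0,0.025,0,0,0,0.05],[0,0,0.025,0,0,0,0.05],[0,0,0.025,0,0,0,0.05],[0,0,0.025,0,0,0,0.05],[0,0,0.025,0,0,0,0.05],[0,0,0.015,0,0,0,0.05],[0,0,0.01,0,0,0,0.05]]]' && python3 -m pendant '[[[0,0,0,0,0,0,0.05],[0,0,0,0,0,0,0.05]]]'
python3 - <<'E'
from h import *
im,d=ctrl.camera("wrist"); cv2.imwrite("pics/w2.png",im[:,:,::-1]); 
im,d=ctrl.camera("top"); cv2.imwrite("pics/t2.png",cv2.resize(im[160:290,190:430],None,fx=3.3,fy=3.3,interpolation=2)[:,:,::-1])
print(ctrl.get_obs()["eef_pos"],ctrl.get_obs()["wrist_force"])
E
```

```text
time_s: 3.95
eef_pos: [0.5528, 0.2081, 0.0297]
eef_rot: [0.0, 1.0, 0.006, -0.001]
wrist_force: [-0.6, 0.1, 0.2]
opening: 0.472
time_s: 4.15
eef_pos: [0.5543, 0.2084, 0.032]
eef_rot: [-0.0, 1.0, 0.007, 0.0]
wrist_force: [0.1, 0.7, 0.6]
opening: 0.471
[0.55478413 0.20847799 0.03263396] [-0.71066104  0.37125906 -0.65614832]
```

View pics/w2.png

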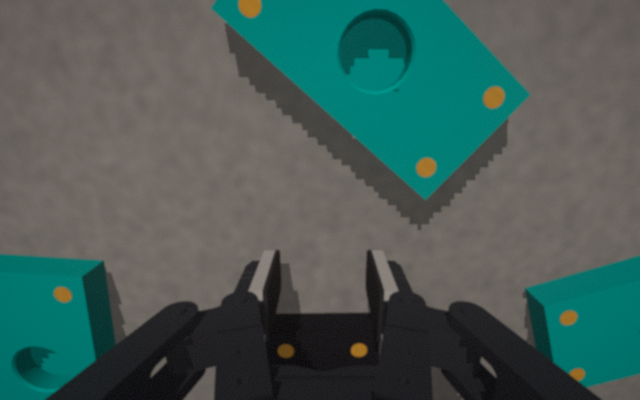

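View pics/t2.png

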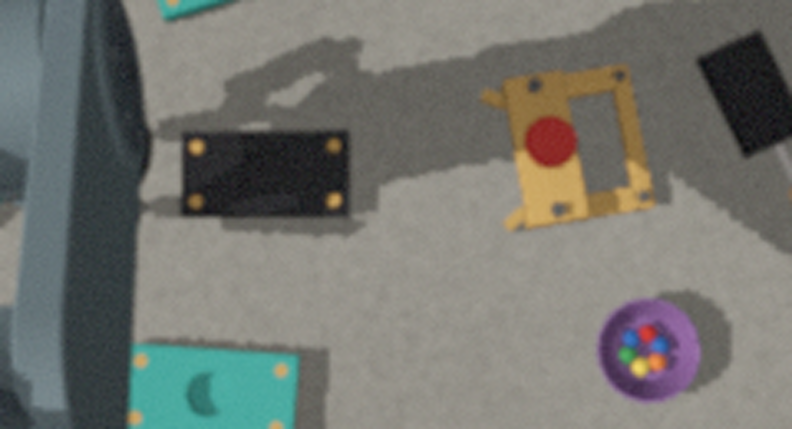

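The fingers stand behind the mould's rear end and the top view shows it untouched, at crop (185–348, 130–215). I'll lower 5 mm and close the gap.

```bash
python3 -m pendant '[[[0,0,0.003,0,0,0,0.05],[0,0,0.002,0,0,0,0.05],[0,0.005,0,0,0,0,0.05],[0,0.005,0,0,0,0,0.05],[0,0.005,0,0,0,0,0.05],[0,0.005,0,0,0,0,0.05],[0,0.005,0,0,0,0,0.05],[0,0.005,0,0,0,0,0.05],[0,0.005,0,0,0,0,0.05],[0,0.005,0,0,0,0,0.05]]]'
cat >> h.py <<'E'
def mould(tag):
    im,_=ctrl.camera("top"); hsv=cv2.cvtColor(im,cv2.COLOR_RGB2HSV)
    cv2.imwrite(f"pics/{tag}.png",cv2.resize(im[160:290,190:430],None,fx=3.3,fy=3.3,interpolation=2)[:,:,::-1])
    # brass corner screws: centroids lifted to z=.016
    b=((hsv[...,0]>8)&(hsv[...,0]<30)&(hsv[...,1]>95)&(hsv[...,2]>70)).astype(np.uint8)
    n,_,st,ce=cv2.connectedComponentsWithStats(b)
    for i in range(1,n):
        if 4<st[i,4]<60 and 190<ce[i,1]<235 and 225<ce[i,0]<380:
            p=ray("top",ce[i],.016); print(st[i,4],ce[i].round(1),p[0,:2].round(4),topress(p).round(4))
    o=ctrl.get_obs(); print(o["eef_pos"],topress(o["eef_pos"]).round(4),o["eef_rot"],o["wrist_force"],o["time_s"])
E
python3 -c "
from h import *
mould('t3')"
```

```text
time_s: 5.25
eef_pos: [0.5543, 0.168, 0.0264]
eef_rot: [-0.0, 1.0, 0.006, 0.0]
wrist_force: [-0.2, 1.7, 0.2]
opening: 0.471
18 [299.9 204.3] [0.5734 0.0573] [[-0.1156  0.0226]]
18 [299.7 220.9] [0.5372 0.0569] [[-0.1221 -0.013 ]]
[0.55430023 0.16728558 0.02631382] [[-0.2272  0.0245]] [ 1.31884946e-04  9.99979685e-01  6.37269396e-03 -1.61095091e-05] [ 0.30921717 -0.79218982 -0.77974412] 5.3
```

View pics/t3.png

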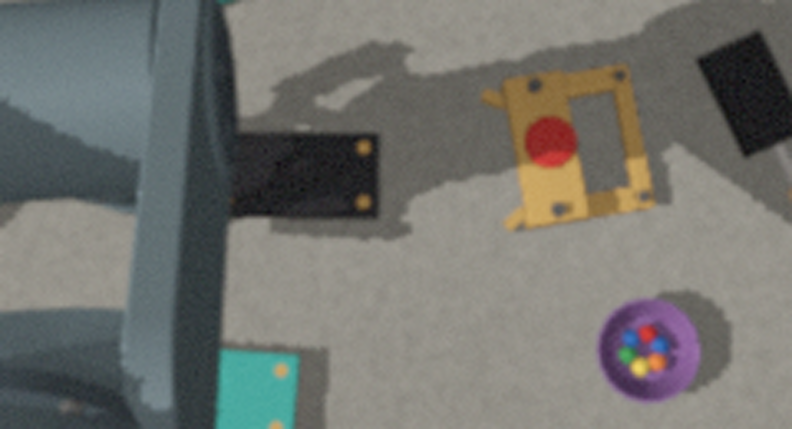

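The mould has followed the fingers straight by about 20 mm, with the fingers centred on its rear. It is now at about (-164, +13) mm and -10°. I'll push 48 mm straight, then curve.

```bash
python3 -m pendant '[[[0,0.005,0,0,0,0,0.05],[0,0.005,0,0,0,0,0.05],[0,0.005,0,0,0,0,0.05],[0,0.005,0,0,0,0,0.05],[0,0.005,0,0,0,0,0.05],[0,0.005,0,0,0,0,0.05],[0,0.005,0,0,0,0,0.05],[0,0.005,0,0,0,0,0.05],[0,0.004,0,0,0,0,0.05],[0,0.003,0,0,0,0,0.05]]]'
python3 -c "
from h import *
mould('t4')"
```

```text
time_s: 6.3
eef_pos: [0.5549, 0.1209, 0.0264]
eef_rot: [-0.0, 1.0, 0.006, 0.0]
wrist_force: [-0.2, 2.1, 1.1]
opening: 0.47
16 [321.5 204.5] [0.5736 0.0103] [[-0.0694  0.0139]]
17 [321.6 220.9] [0.5379 0.0097] [[-0.0756 -0.0212]]
[0.55492254 0.12055484 0.02632023] [[-0.1812  0.0163]] [1.21470832e-04 9.99979970e-01 6.32803089e-03 3.66774974e-06] [ 0.75461654  0.09700475 -0.29532723] 6.35
```

View pics/t4.png

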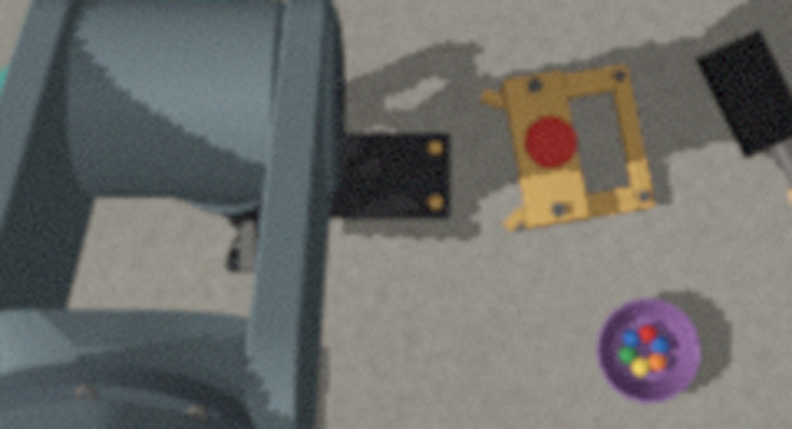

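On plan: the centre is at about (-118, +4) and the heading is still -10°. Next is the arc, 10° over 50 mm.

```bash
python3 -m pendant '[[[-0.0011,0.005,0,0,0,-0.018,0.05],[-0.0011,0.005,0,0,0,-0.018,0.05],[-0.0011,0.005,0,0,0,-0.018,0.05],[-0.0011,0.005,0,0,0,-0.018,0.05],[-0.0011,0.005,0,0,0,-0.018,0.05],[-0.0011,0.005,0,0,0,-0.018,0.05],[-0.0011,0.004,0,0,0,-0.018,0.05],[-0.0011,0.004,0,0,0,-0.018,0.05],[-0.0011,0.004,0,0,0,-0.018,0.05],[-0.0011,0.003,0,0,0,-0.018,0.05]]]'
python3 -c "
from h import *
mould('t5')"
```

```text
time_s: 7.35
eef_pos: [0.5478, 0.0751, 0.0263]
eef_rot: [-0.0, 0.995, 0.097, -0.0]
wrist_force: [0.7, 2.1, 2.5]
opening: 0.477
19 [339.8 198.8] [ 0.5867 -0.0296] [[-0.0278  0.0192]]
19 [343.2 215.2] [ 0.551  -0.0369] [[-0.0273 -0.0171]]
[0.54774983 0.07474795 0.02625645] [[-0.1376  0.0007]] [ 1.50117912e-04  9.95243269e-01  9.74207732e-02 -8.09841828e-05] [0.11501925 0.02392971 0.91676839] 7.4
```

View pics/t5.png

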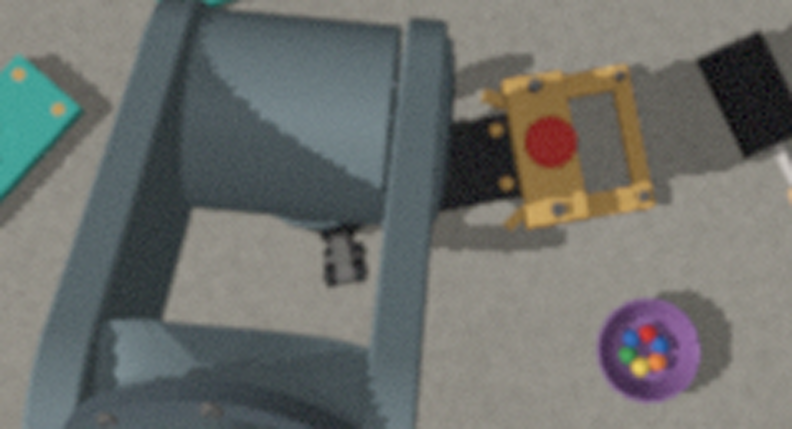

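The mould is entering squarely between the wings (y about +1 mm, about 0.5° off). I'll push straight on.

```bash
python3 -m pendant '[[[0,0.005,0,0,0,0.003,0.05],[0,0.005,0,0,0,0.003,0.05],[0,0.005,0,0,0,0,0.05],[0,0.005,0,0,0,0,0.05],[0,0.005,0,0,0,0,0.05],[0,0.005,0,0,0,0,0.05],[0,0.005,0,0,0,0,0.05],[0,0.005,0,0,0,0,0.05],[0,0.005,0,0,0,0,0.05],[0,0.005,0,0,0,0,0.05]]]'
python3 -m pendant '[[[0,0.005,0,0,0,0,0.05],[0,0.004,0,0,0,0,0.05],[0,0.003,0,0,0,0,0.05],[0,0.002,0,0,0,0,0.05]]]'
python3 -c "
from h import *
mould('t6')"
```

```text
time_s: 8.4
eef_pos: [0.5572, 0.0259, 0.0262]
eef_rot: [-0.0, 0.996, 0.093, -0.0]
wrist_force: [0.1, 0.5, -0.2]
opening: 0.474
time_s: 8.8
eef_pos: [0.5598, 0.0123, 0.0262]
eef_rot: [0.0, 0.996, 0.093, -0.0]
wrist_force: [0.0, 1.7, -0.1]
opening: 0.475
10 [372.8 210.5] [ 0.5621 -0.1015] [[ 0.0382 -0.0184]]
18 [345.6 225.8] [ 0.5281 -0.0422] [[-0.0264 -0.0407]]
[0.55990536 0.01209023 0.026307  ] [[-0.0738  0.0008]] [1.21859969e-04 9.95641767e-01 9.32601446e-02 4.46472511e-05] [-0.45969563  0.35826262 -0.53827395] 8.85
```

View pics/t6.png

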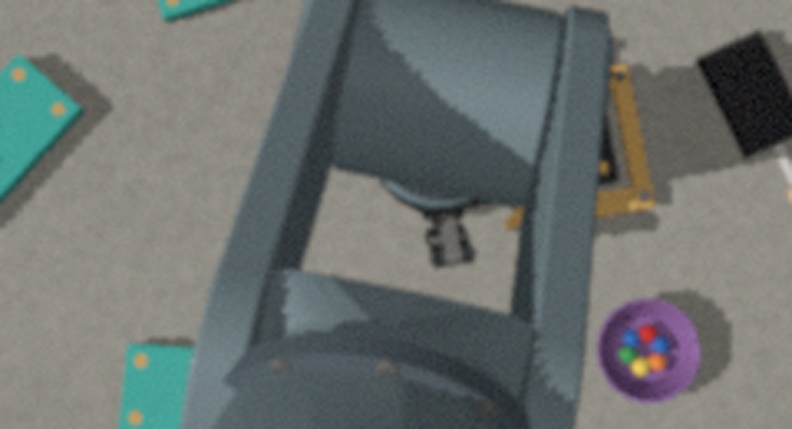

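About 10 mm is left (TCP at press x = -74). I'll push gently on against the stop.

```bash
python3 -m pendant '[[[0,0.002,0,0,0,0,0.05],[0,0.002,0,0,0,0,0.05],[0,0.002,0,0,0,0,0.05],[0,0.001,0,0,0,0,0.05],[0,0.001,0,0,0,0,0.05],[0,0.001,0,0,0,0,0.05]]]'; python3 -m pendant '[[[0,0.001,0,0,0,0,0.05],[0,0.001,0,0,0,0,0.05]]]'
python3 -c "
from h import *
mould('t7')"
```

```text
time_s: 9.45
eef_pos: [0.5615, 0.0037, 0.0263]
eef_rot: [-0.0, 0.996, 0.093, -0.0]
wrist_force: [-0.0, 1.0, 0.4]
opening: 0.48
time_s: 9.65
eef_pos: [0.5615, 0.0034, 0.0263]
eef_rot: [-0.001, 0.996, 0.093, -0.0]
wrist_force: [-0.9, 11.7, 3.7]
opening: 0.472
[0.56150563 0.00341115 0.02631724] [[-0.0649  0.0007]] [-1.41794644e-03  9.95647338e-01  9.31897411e-02 -2.00829118e-04] [0.18030987 8.949819   1.87687276] 9.7
```

The force rose to about 10 N at TCP x = -65, as predicted for the stop. I'll press a little more to seat it square, then back off and look.

```bash
python3 -m pendant '[[[0,0.001,0,0,0,0,0.05],[0,0,0,0,0,0,0.05],[0,0,0,0,0,0,0.05]]]'; python3 -m pendant '[[[0,-0.003,0,0,0,0,0.05],[0,-0.005,0,0,0,0,0.05],[0,-0.01,0,0,0,0,0.05],[0,-0.02,0,0,0,0,0.05],[0,-0.02,-0.02,0,0,0,0.05],[0,-0.02,-0.03,0,0,0,0.05],[0,-0.01,-0.04,0,0,0,0.05],[0,0,-0.04,0,0,0,0.05],[0,0,0,0,0,0,0.05],[0,0,0,0,0,0,0.05]]]'
python3 - <<'E'
from h import *
import pickle
o=ctrl.get_obs();im,d=ctrl.camera("wrist");
c=ctrl.calibration("wrist"); cv2.imwrite("pics/w8.png",im[:,:,::-1]); pickle.dump((im,d,c),open("w8.pkl","wb"));print(o["eef_pos"])
im,d=ctrl.camera("scene"); cv2.imwrite("pics/s8.png",cv2.resize(im[160:300,170:410],None,fx=3.3,fy=3.3,interpolation=2)[:,:,::-1])
mould('t8')
E
```

```text
time_s: 10.0
eef_pos: [0.5615, 0.0034, 0.0263]
eef_rot: [-0.002, 0.996, 0.093, -0.0]
wrist_force: [-0.4, 12.2, 3.3]
opening: 0.474
time_s: 11.0
eef_pos: [0.5463, 0.0876, 0.1575]
eef_rot: [0.0, 0.996, 0.094, 0.001]
wrist_force: [-0.9, 0.2, -0.3]
opening: 0.473
[0.54629911 0.08758114 0.15750033]
24 [372.9 193.3] [ 0.6    -0.1019] [[0.0457 0.0187]]
24 [332.4 200.3] [ 0.5831 -0.0134] [[-0.0444  0.0188]]
18 [375.9 209.6] [ 0.5643 -0.1082] [[ 0.0452 -0.0175]]
24 [335.3 216.9] [ 0.547 -0.02 ] [[-0.0447 -0.0179]]
[0.54448265 0.08729983 0.15467806] [[-0.1505 -0.0002]] [-1.82781747e-04  9.95641136e-01  9.32554922e-02 -1.45179707e-03] [-0.29776773 -0.91326604  0.21629394] 11.15
```

View pics/w8.png

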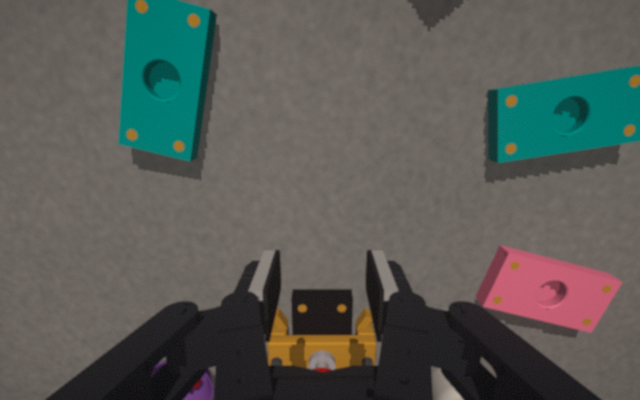

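View pics/s8.png

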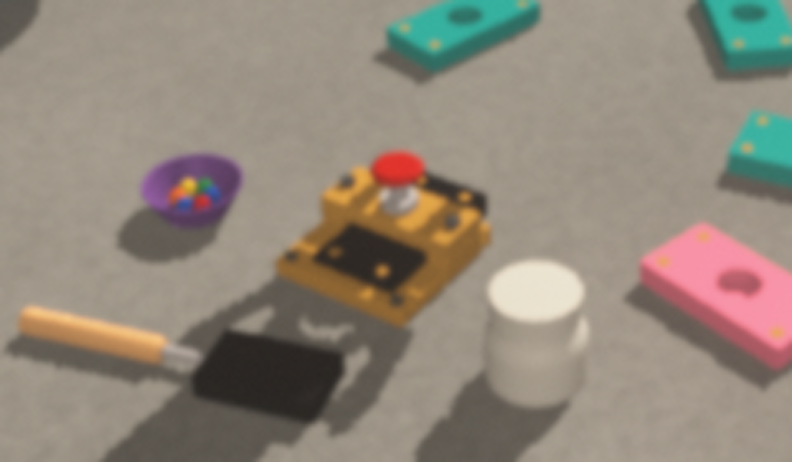

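View pics/t8.png

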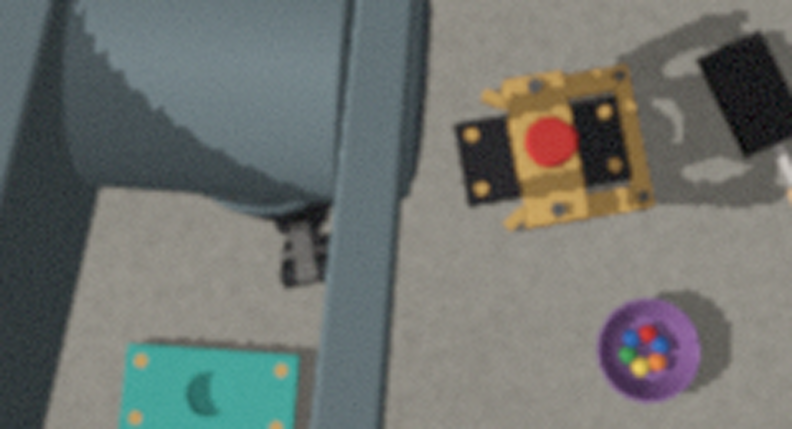

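The mould is home. Its four screws average to (+0.5, +0.5) mm in the press frame with negligible skew, and the plunger is up. I'll shut the fingers and move above the knob.

```bash
python3 -m pendant '[[[0,0.01,0,0,0,0,1],[0,0.02,0,0,0,0,1],[0,0.03,0,0,0,0,1],[0,0.03,0,0,0,0,1],[0,0.03,0,0,0,0,1],[0,0.02,0,0,0,0,1],[0,0.01,0,0,0,0,1],[0,0,0,0,0,0,1],[0,0,0,0,0,0,1],[0,0,0,0,0,0,1]]]'
python3 - <<'E'
from h import *
o=ctrl.get_obs();print(o["eef_pos"],topress(o["eef_pos"]),o["opening"],o["eef_rot"])
im,d=ctrl.camera("scene"); cv2.imwrite("pics/s9.png",cv2.resize(im[120:300,170:410],None,fx=3.3,fy=3.3,interpolation=2)[:,:,::-1])
E
```

```text
time_s: 12.15
eef_pos: [0.5732, -0.0591, 0.156]
eef_rot: [-0.0, 0.996, 0.094, -0.0]
wrist_force: [-0.5, 0.9, -0.5]
opening: 0.003
[ 0.57317082 -0.05907968  0.155971  ] [[-0.00136278  0.00043512]] 0.0030545915833616885 [-2.80928929e-04  9.95585631e-01  9.38565866e-02 -3.37466269e-04]
```

View pics/s9.png

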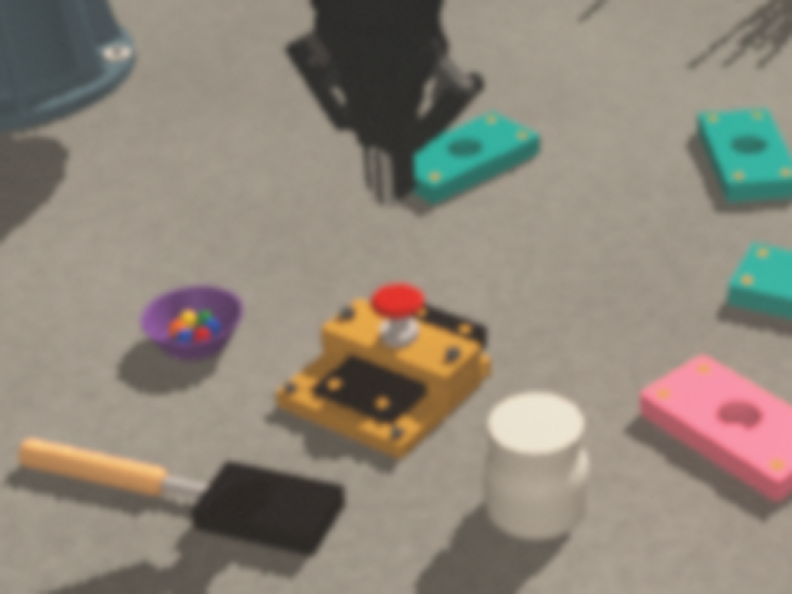

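The shut fingertips (crop 385,195) hang right above the knob (398,300). I'll descend to just above it, then press.

```bash
python3 -m pendant '[[[0,0.001,0.015,0,0,0,1],[0,0,0.02,0,0,0,1],[0,0,0.015,0,0,0,1],[0,0,0.01,0,0,0,1],[0,0,0.004,0,0,0,1],[0,0,0,0,0,0,1]]]'; python3 -m pendant '[[[0,0,0.003,0,0,0,1],[0,0,0.003,0,0,0,1],[0,0,0.003,0,0,0,1]]]'; python3 -m pendant '[[[0,0,0.003,0,0,0,1],[0,0,0.002,0,0,0,1],[0,0,0.002,0,0,0,1]]]';  python3 -m pendant '[[[0,0,0,0,0,0,1]]]'
```

```text
time_s: 12.8
eef_pos: [0.5734, -0.0609, 0.0916]
eef_rot: [-0.0, 0.996, 0.093, -0.001]
wrist_force: [-0.4, -0.4, 0.5]
opening: -0.005
time_s: 13.1
eef_pos: [0.5744, -0.0613, 0.0839]
eef_rot: [0.0, 0.996, 0.093, 0.001]
wrist_force: [1.0, 0.8, 3.7]
opening: -0.005
time_s: 13.4
eef_pos: [0.5744, -0.0613, 0.0768]
eef_rot: [0.0, 0.996, 0.093, 0.001]
wrist_force: [0.8, -0.3, 5.3]
opening: 0.001
time_s: 13.5
eef_pos: [0.5744, -0.0613, 0.0766]
eef_rot: [0.0, 0.996, 0.093, 0.001]
wrist_force: [1.9, -1.1, 5.1]
opening: 0.001
```

Force and height match the plunger being about 10 mm down. I'll press on to the end stop.

```bash
python3 -m pendant '[[[0,0,0.002,0,0,0,1],[0,0,0.001,0,0,0,1],[0,0,0.001,0,0,0,1],[0,0,0,0,0,0,1]]]';  python3 -m pendant '[[[0,0,0.001,0,0,0,1],[0,0,0,0,0,0,1],[0,0,0,0,0,0,1],[0,0,0,0,0,0,1]]]'
```

```text
time_s: 13.9
eef_pos: [0.5745, -0.0613, 0.074]
eef_rot: [0.0, 0.996, 0.093, 0.001]
wrist_force: [-0.8, 1.3, 14.0]
opening: 0.001
time_s: 14.3
eef_pos: [0.5746, -0.0614, 0.0739]
eef_rot: [0.0, 0.996, 0.094, 0.001]
wrist_force: [-4.8, 0.3, 20.1]
opening: -0.001
```

The plunger bottomed out: TCP at 0.074 as predicted, force 14–20 N, held over 0.4 s. I'll check it, then raise.

```bash
python3 -c "
from h import *
im,d=ctrl.camera('scene'); cv2.imwrite('pics/s10.png',cv2.resize(im[160:300,170:410],None,fx=3.3,fy=3.3,interpolation=2)[:,:,::-1])"
python3 -m pendant '[[[0,0,-0.004,0,0,0,1],[0,0,-0.005,0,0,0,1],[0,0,-0.006,0,0,0,1],[0,0,-0.01,0,0,0,1],[0,0,-0.02,0,0,0,1],[0,0,-0.04,0,0,0,1],[0,0,-0.04,0,0,0,1],[0,-0.04,0,0,0,0,1],[0,-0.04,0,0,0,0,1],[0,-0.04,0,0,0,0,1]]]'
python3 -m pendant '[[[0,-0.03,0,0,0,0,1],[0,-0.02,0,0,0,0,1],[0,0,0,0,0,0,1],[0,0,0,0,0,0,1],[0,0,0,0,0,0,1]]]'
python3 -c "
from h import *
im,d=ctrl.camera('scene'); cv2.imwrite('pics/s11.png',cv2.resize(im[160:300,170:410],None,fx=3.3,fy=3.3,interpolation=2)[:,:,::-1])
mould('t11')"
```

```text
time_s: 15.35
eef_pos: [0.5502, 0.0579, 0.1964]
eef_rot: [-0.0, 0.996, 0.093, -0.001]
wrist_force: [0.0, -0.2, -0.2]
opening: 0.001
time_s: 15.85
eef_pos: [0.542, 0.1052, 0.1961]
eef_rot: [0.0, 0.996, 0.093, -0.0]
wrist_force: [-0.1, -0.5, -0.1]
opening: -0.002
19 [372.8 193. ] [ 0.6007 -0.1017] [[0.0457 0.0194]]
24 [332.5 200.3] [ 0.5832 -0.0135] [[-0.0443  0.0189]]
22 [375.9 209.9] [ 0.5635 -0.1083] [[ 0.0451 -0.0183]]
23 [335.6 216.8] [ 0.5472 -0.0205] [[-0.0442 -0.0178]]
[0.54220008 0.1049483  0.19616319] [[-0.1683  0.0009]] [ 7.04178335e-05  9.95694963e-01  9.26902425e-02 -2.32976451e-04] [-0.42302799 -0.61969967  0.65652611] 15.95
```

View pics/s10.png

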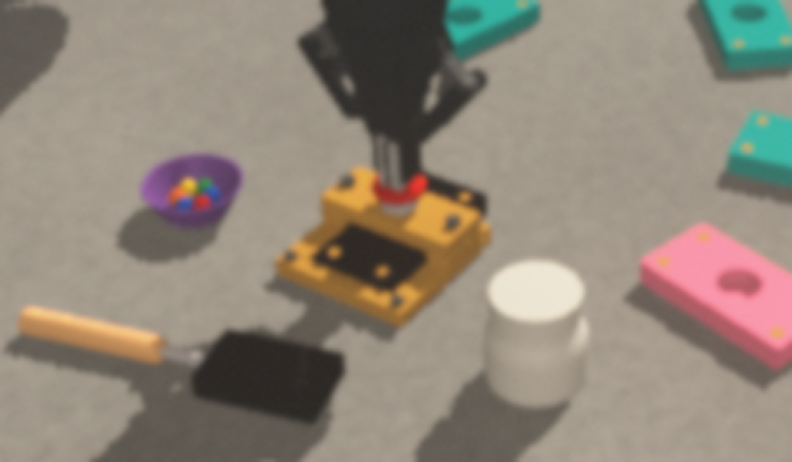

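View pics/s11.png

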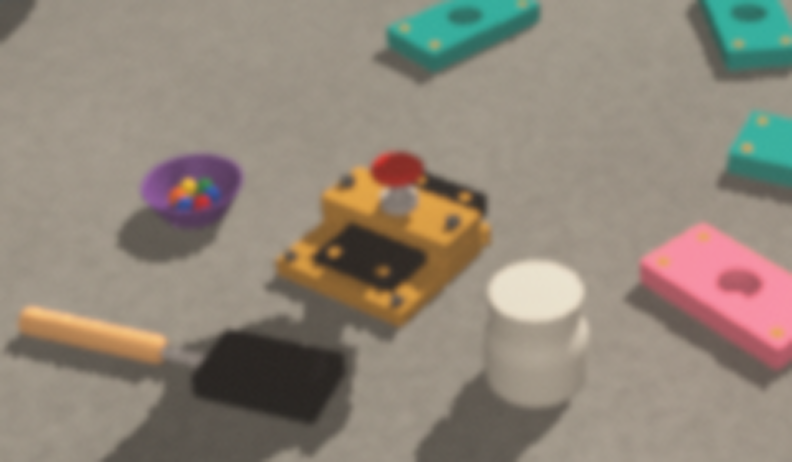

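View pics/t11.png

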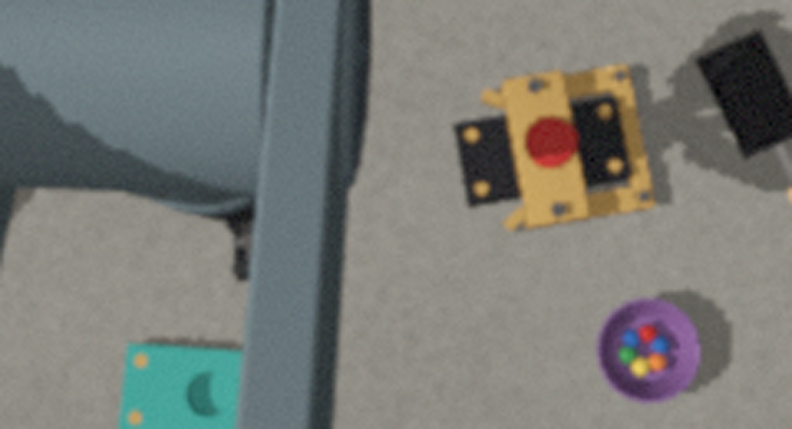

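The first picture shows the knob fully down on the bridge (395,190). The later one shows it sprung back up (398,168). The mould is still home, and the tub, dish and paddle are where they were.

```bash
python3 -c "
from bench import ctrl
print(ctrl.hand_in())"
```

```text
the job is handed in; nothing more can be done
None
```

I pushed the mould home under the bridge with two parted fingertips on its rear end. I then pressed the plunger down once with the fingers shut, drew the arm clear, and handed in at about 16 s of the 72 s allowed.

**Mould:** In my last pictures its four screws average to about (+0.6, +0.6) mm in the press frame, within about 1° of square. It met the back stop at about 12 N. It never appeared lifted or tipped.

**Plunger:** It reached its end stop, with the tool at the predicted height and 14 to 20 N of force for over 0.4 s. The camera showed the knob fully down, then up again after I withdrew.

**Everything else:** The tub, dish and paddle look unmoved in the pictures; I compared them by eye and did not re-measure them. The wrist force at the end is zero within noise.

**One disagreement:** The first wrist-camera reading of the mould differed by about 7 mm from the top camera, because the arm was still settling. I went by the top camera, and the later contact with the stop agreed with it.

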